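# Make up two medicine kits at the donation table

### The arm

A 6-joint arm with a two-finger parallel gripper is mounted at the origin on the work surface. World frame = base frame: x ahead of the robot, y to its left, z up, the work surface at z = 0. Lengths are in m, angles in rad, forces in N, time in s.
With the tool pointing down it reaches from about 0.4 to 0.825 m from the base axis. Payload 7 kg.
Tool frame: the origin (TCP) lies on the centre line of the jaws, within the pads' length; the fingertips stand tip_reach ahead of it and the grasp point (between the pads) is the TCP (tip_reach is the distance from the TCP to the fingertips, in m); z points along the fingers, y is the line along which they close (so a half turn about z gives the same grasp; the last joint's range is limited). The gripper opens to 88 mm and grips with 3 to 60 N. Pads are 19 mm wide; open, the fingers measure 130 mm over their backs; the gripper's body (78 mm by 193 mm) begins 47 mm behind the grasp point.
Start: joints at [0.288, 0.359, 0.012, 0, -1.224, -0.288], TCP at [0.675, -0, 0.246] pointing down, gripper open.
Joint ranges: [-3.07, 3.07], [-1.43, 2.12], [-1.02, 1.25], [-3.03, 1.67], [-3.05, -0], [-3.03, 3.03]. Speed limits (rad/s): [2.39, 2.39, 3.01, 3.14, 3.14, 3.14].

### API

Orientations are given as [roll, pitch, yaw] about the fixed x, y, z axes, in that order (R = Rz(yaw) Ry(pitch) Rx(roll)).
In Python, from station import get_state, grab_frame, calibration, job_done, find_in, mark_of, tip_reach gives the robot as it stands.
- The arm moves only by the shell command python3 -m handwheel 'ROWS' [OPENING] [FORCE]. ROWS is JSON, a list of rows, each an object with "delta_pos": the shift along the world's x, y, z in units of 30 mm (1.0 is 30 mm), a list of three; "dr": the turn, a rotation vector about the world's x, y, z in degrees, a list of three. In form: [{"delta_pos": [tx, ty, tz], "dr": [rx, ry, rz]}, ...]. A call has 1 to 10 rows; each row shifts and turns the commanded pose from where the row before left it; what a row does not reach is not made up. A row lasts 1/10 s, in which the tool goes at most 50 mm and 8.59 degrees, less where a joint would pass 70% of its speed; a pose out of reach is approached as far as the arm can. A call is refused whole if a number of a shift passes 1 or a number of a turn 8.59, either way. A call with a gripper value outside its range is refused whole. OPENING is the closure, from -1 (fully open) to 1 (shut), set as the call begins (- or left out, the last holds). The fingers move at their own pace and stop on an object; FORCE is the grip in N (left out, the last holds). Time passes only in rows, so rows that do not move let the fingers close. It gives the time, the measured TCP pose, the force, the opening and the grip force at its end, in the units of the state.
- get_state(): the state, without advancing time (a new reading comes with each control period).
- grab_frame(name): name is "scene" or "side" or "wrist"; returns the picture (384x512x3 uint8, red, green, blue); there is no depth.
- calibration(name): a dict with "fx", "fy", "cx", "cy" (pixels), "extrinsics" (4x4, takes a point from world to camera coordinates). Camera axes: x right, y down, z forward; pixel columns grow to the right and rows downward; lengths in m; the calibration is good to about 2 mm. A picture is of the moment at which its call begins: read the wrist's pose just before it. calibration takes no time and is no camera call; for the wrist camera it gives the pose at the moment of the call.
- job_done(): hands the job in; it is judged then, once.
Trained networks look in the newest picture that a camera, given by its name, has taken for a name from the list of things; names that differ only in an ending like _2 or _b are one class to them, and where a whole thing is asked for, a point or a joint stands for the part that bears it (a point fixed in the world has none). Each returns a list of dicts, best first, with "conf" (0 to 1); they miss things now and then, are a little off and sometimes report something else, mostly with a low value. They report only what shows in the picture. A call takes as long as a camera call. They do not tell look-alikes from the thing itself.
- find_in(camera, query): "location" ([column, row] in pixels, amid what is visible of it).
- mark_of(camera, query): "location" ([column, row] in pixels: a listed point, or the origin of a listed thing).
The state is a dict: "t": time; "q": joint angles; "qd": joint speeds; "joint_efforts": joint torques, N m; "eef_pos": TCP position; "ee_rot": TCP orientation; "force": force on the tool from outside, world axes, zero at the start; "moment": the same for the moment, N m; "width": finger opening in m; "gripper_force": force on a finger pad.
Only numpy, scipy, OpenCV 4.12 (cv2) and the standard library are available. Lean on these libraries where they do the work, as an engineer would, in place of code of your own. Each camera call takes 0.05 s, during which the arm holds its last target. There are 200 camera calls.

### The job

Make up two medicine kits from the stock on the table, each item standing upright in a cell of its own. The three-cell tray gets the glass bottle in the middle cell, with the ointment tub and the slim box in the cells either side of it; the two-cell tray gets the squat box and the tablet tube, one in each cell. Set everything down gently without dropping it or knocking it over, and leave the tape roll, the pen pot and the stapler where they are.

Things in the scene. Friction and masses are not known exactly. Their poses are not given: they have to be found in the camera images.
- bottle_mid (a point): Brown glass medicine bottle with a paper label and a narrow white screw cap, standing. Body 52 mm in diameter up to 80 mm, then a shoulder and a 31 mm cap; 115 mm tall, about 220 g. Site at its centre, 57.5 mm above its foot; z is up along it.
- tub_mid (a point): White plastic ointment tub, round and stout, standing: 54 mm in diameter, its lid (top 22 mm) 57 mm; 86 mm tall, about 130 g. Site at its centre, 43 mm above its foot; z is up along it.
- slimbox_mid (a point): Slim upright white medicine box, 38 mm (x) by 54 mm (y) by 112 mm tall, about 90 g. Site at its centre, 56 mm above its foot; z is up along it.
- squatbox_mid (a point): Squat white medicine box, square from above, 52 mm (x) by 52 mm (y) by 80 mm tall, about 110 g. Site at its centre, 40 mm above its foot; z is up along it.
- tube_mid (a point): Slender aluminium tablet tube with a white cap, standing: 36 mm in diameter (cap 37 mm), 105 mm tall, about 80 g. Site at its centre, 52.5 mm above its foot; z is up along it.
- tray3: Shallow brown cardboard packing tray with three equal square cells in one row, fixed to the table. 244 mm long (x) by 84 mm wide (y), walls and dividers 20 mm high and 4 mm thick, floor 4 mm thick, each cell 76 x 76 mm inside. Origin: centre of the underside, on the table; x runs along the row; cell centres at x = -80, 0 and +80 mm, y = 0.
- tray2: Shallow brown cardboard packing tray with two equal square cells in one row, fixed to the table. 164 mm long (x) by 84 mm wide (y), walls and dividers 20 mm high and 4 mm thick, floor 4 mm thick, each cell 76 x 76 mm inside. Origin: centre of the underside, on the table; x runs along the row; cell centres at x = -40 and +40 mm, y = 0.
- taperoll: Bystander, loose: roll of brown packing tape lying flat, 88 mm in diameter, 25 mm high. Origin: centre of its underside. To be left where it is.
- penpot: Bystander, loose: black round pen pot with three pens, 70 mm in diameter, 85 mm high, pens to 116 mm. Origin: centre of its underside. To be left where it is.
- stapler: Bystander, loose: black stapler, 32 mm (x) by 90 mm (y), 42 mm high. Origin: centre of its underside. To be left where it is. (Further cartons, a crate, a scale, a tape dispenser and a gel bottle stand fixed along the table's far edge, beyond x = 0.76 m, and its sides, beyond y = 0.5 m either way, the tallest 0.19 m.)
Mind the look-alikes: they are no part of the job. Leave any blue or yellow look-alike of the part that bears tube_mid alone.

How it is judged:
By the outcome, as a careful person would: the job done as asked, in the order asked, and still so for the second after the job is handed in, with the robot touching nothing.
It also fails if it takes over 144 s, if anything falls off the work surface, if the arm or the gripper's body presses on something with over 40 N, if the wrist force passes 120 N, or if a joint passes its speed limit or range.

## Working session

There is one attempt and no reset: what is moved stays moved. The work goes in short steps, Python scripts to look and compute and a shell command to move; the robot and the scene stay as the last step left them, time stands still between calls to the robot, and variables do not carry over. Pictures are saved under pics/ and viewed, at most 14 in all, crops included, and the job is handed in when it is done.

```bash
mkdir -p pics; ls
cat > h.py <<'E'
import numpy as np,cv2
from station import *
def snap(c,fn=None):
    im=grab_frame(c)
    if fn: cv2.imwrite('pics/'+fn,cv2.cvtColor(im,cv2.COLOR_RGB2BGR))
    return im
def ray(c,px):
    k=calibration(c);E=np.array(k['extrinsics']);R,t=E[:3,:3],E[:3,3]
    d=R.T@np.array([(px[0]-k['cx'])/k['fx'],(px[1]-k['cy'])/k['fy'],1]);return -R.T@t,d
def at_z(c,px,z):
    o,d=ray(c,px);return o+d*(z-o[2])/d[2]
def proj(c,p):
    k=calibration(c);E=np.array(k['extrinsics']);q=E[:3,:3]@np.array(p)+E[:3,3]
    return [k['fx']*q[0]/q[2]+k['cx'],k['fy']*q[1]/q[2]+k['cy']]
Z=dict(bottle_mid=.0575,tub_mid=.043,slimbox_mid=.056,squatbox_mid=.04,tube_mid=.0525,tray3=0,tray2=0,taperoll=0,penpot=0,stapler=0)
E
python3 - <<'E'
from h import *
print(get_state(),tip_reach if not callable(tip_reach) else tip_reach())
for c in ['scene','side']:
    snap(c,c+'0.png')
    print(c,np.round(ray(c,[256,192]),2).tolist())
    for n,z in Z.items():
        for m in mark_of(c,n)[:4]:
            print(n,round(m['conf'],2),np.round(m['location']).tolist(),at_z(c,m['location'],z).round(3).tolist())
E
```

```text
pics
{'t': 0.0, 'q': array([ 2.88131455e-01,  3.59387711e-01,  1.10498005e-02, -3.36898369e-04,
       -1.22410826e+00, -2.88097432e-01]), 'qd': array([-0.0015406 ,  0.00026803, -0.00045633,  0.00124538,  0.00150716,
        0.00156287]), 'joint_efforts': array([-8.00930356e-04, -5.82726967e+01,  2.93058443e+01,  6.99745238e+00,
        6.93249181e-03, -2.06530804e-04]), 'eef_pos': array([ 6.74535292e-01, -9.87109475e-06,  2.44620580e-01]), 'ee_rot': array([ 3.13992081e+00, -1.65159691e-04, -1.57087690e+00]), 'force': array([ 0.14947561,  0.34419526, -0.26644771]), 'moment': array([ 0.02430748, -0.0176229 , -0.01299978]), 'gripper_force': 0.0, 'width': 0.08751194228540243} 0.019
scene [[0.96, -0.51, 0.62], [-0.44, 0.61, -0.65]]
bottle_mid 0.77 [162.0, 206.0] [0.432, -0.131, 0.057]
tub_mid 0.57 [297.0, 219.0] [0.687, 0.006, 0.043]
slimbox_mid 0.69 [320.0, 178.0] [0.67, 0.14, 0.056]
slimbox_mid 0.27 [128.0, 296.0] [0.545, -0.325, 0.056]
squatbox_mid 0.84 [202.0, 180.0] [0.43, -0.001, 0.04]
tube_mid 0.97 [210.0, 233.0] [0.566, -0.133, 0.052]
tube_mid 0.74 [162.0, 244.0] [0.507, -0.205, 
[... 718 characters left out ...]
0] [0.666, 0.143, 0.056]
squatbox_mid 0.6 [194.0, 208.0] [0.44, -0.003, 0.04]
tube_mid 0.9 [376.0, 254.0] [0.722, -0.257, 0.052]
tube_mid 0.6 [263.0, 264.0] [0.52, -0.205, 0.052]
tube_mid 0.57 [272.0, 231.0] [0.566, -0.135, 0.052]
tray3 0.68 [274.0, 331.0] [0.502, -0.304, 0.0]
tray3 0.59 [183.0, 135.0] [0.48, 0.337, 0.0]
tray3 0.42 [299.0, 177.0] [0.709, 0.054, 0.0]
tray2 0.68 [274.0, 331.0] [0.502, -0.304, 0.0]
tray2 0.59 [183.0, 135.0] [0.48, 0.337, 0.0]
tray2 0.42 [299.0, 177.0] [0.709, 0.054, 0.0]
taperoll 0.72 [231.0, 167.0] [0.565, 0.151, 0.0]
taperoll 0.65 [195.0, 210.0] [0.444, 0.034, 0.0]
penpot 0.86 [324.0, 234.0] [0.681, -0.135, 0.0]
stapler 0.83 [179.0, 182.0] [0.431, 0.143, 0.0]
```

View pics/scene0.png

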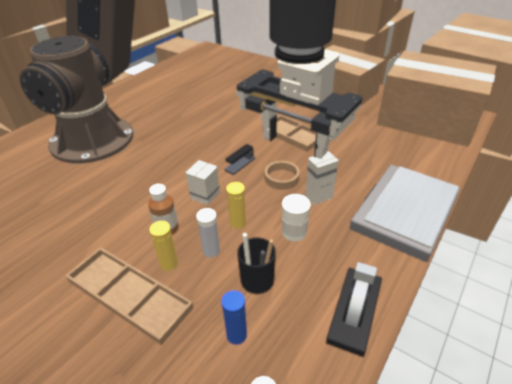

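View pics/side0.png

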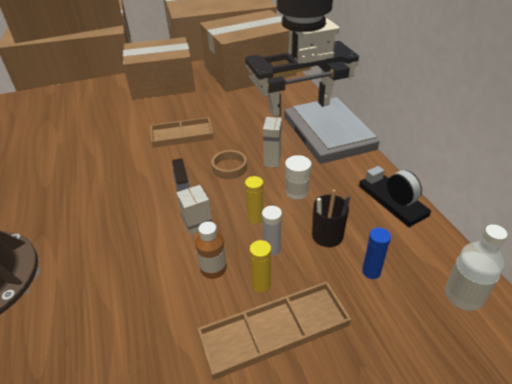

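The scene view shows the white/grey aluminium tube at (207,232), with yellow look-alikes at (163,245) and (236,205) and a blue one at (234,317). The three-cell tray is at (129,293), and the two-cell tray shows at (182,132) in the side view. Next I'll get tray poses from the side corners and check the wrist view.

Run:
```python
from h import *
for c,cs in [('side',[(201,326),(332,289),(349,320),(212,367)]),('scene',[(100,251),(190,300),(162,336),(68,275)]),('side',[(150,127),(210,120),(213,136),(156,144)])]:
    P=np.array([at_z(c,p,.02)[:2] for p in cs]);print(c,P.round(3).tolist(),P.mean(0).round(3))
    for a,b in [(0,1),(3,2)]:
        d=P[b]-P[a];print(np.linalg.norm(d).round(3),np.degrees(np.arctan2(d[1],d[0])).round(1))
snap('wrist','w0.png')
o,d=ray('wrist',[256,192]);print(o.round(3),d.round(3),np.round(proj('wrist',get_state()['eef_pos'])))
for n,z in Z.items():
    for m in mark_of('wrist',n)[:2]: print(n,round(m['conf'],2),np.round(m['location']).tolist(),at_z('wrist',m['location'],z).round(3).tolist())
```

```text
side [[0.388, -0.264], [0.626, -0.276], [0.624, -0.342], [0.387, -0.338]] [ 0.506 -0.305]
0.238 -2.9
0.237 -0.8
scene [[0.389, -0.272], [0.619, -0.256], [0.627, -0.334], [0.387, -0.345]] [ 0.506 -0.302]
0.231 4.0
0.241 2.7
side [[0.4, 0.38], [0.565, 0.353], [0.552, 0.272], [0.403, 0.292]] [0.48  0.324]
0.167 -9.3
0.151 -7.5
[ 0.676 -0.075  0.384] [-0.002  0.289 -0.957] [256. 248.]
bottle_mid 0.83 [471.0, 53.0] [0.439, -0.136, 0.057]
bottle_mid 0.49 [324.0, 260.0] [0.583, 0.12, 0.057]
tub_mid 0.62 [251.0, 178.0] [0.682, 0.009, 0.043]
slimbox_mid 0.85 [259.0, 271.0] [0.67, 0.137, 0.056]
squatbox_mid 0.75 [438.0, 165.0] [0.44, -0.008, 0.04]
tube_mid 0.79 [352.0, 140.0] [0.559, -0.041, 0.052]
taperoll 0.91 [326.0, 258.0] [0.563, 0.151, 0.0]
taperoll 0.43 [258.0, 273.0] [0.67, 0.179, 0.0]
penpot 0.72 [249.0, 59.0] [0.684, -0.14, 0.0]
```

View pics/w0.png

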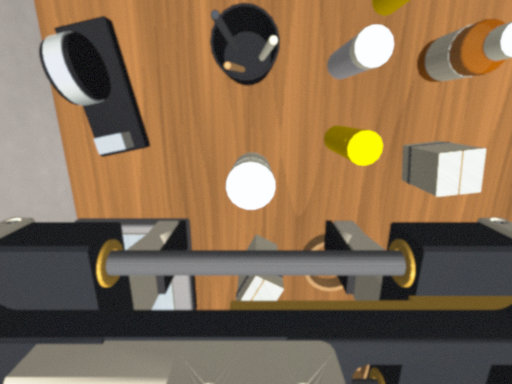

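The wrist camera looks from the -y side. The tub is at (251,182), the tube at (362,50), the bottle at (470,50) and the squat box at (445,168), nearly axis-aligned. First I'll turn the jaws to close along y and go above the bottle.

```bash
python3 -m handwheel '[{"delta_pos":[-0.8,-0.46,0],"dr":[0,0,8]},{"delta_pos":[-0.8,-0.46,0],"dr":[0,0,8]},{"delta_pos":[-0.8,-0.46,0],"dr":[0,0,8]},{"delta_pos":[-0.8,-0.46,0],"dr":[0,0,8]},{"delta_pos":[-0.8,-0.46,0],"dr":[0,0,8]},{"delta_pos":[-0.8,-0.46,0],"dr":[0,0,8]},{"delta_pos":[-0.8,-0.46,0],"dr":[0,0,8]},{"delta_pos":[-0.8,-0.46,0],"dr":[0,0,8]},{"delta_pos":[-0.8,-0.46,0],"dr":[0,0,8]},{"delta_pos":[-0.7,-0.5,0],"dr":[0,0,8]}]' -1
python3 -m handwheel '[{"delta_pos":[0,0,0],"dr":[0,0,5]},{"delta_pos":[0,0,0],"dr":[0,0,5]},{"delta_pos":[0,0,0],"dr":[0,0,0]},{"delta_pos":[0,0,0],"dr":[0,0,0]}]'
python3 - <<'E'
from h import *
snap('wrist','w1.png');snap('side')
for n in Z:
  for c in ['wrist','side']:
    if n in('bottle_mid','tub_mid','slimbox_mid','squatbox_mid','tray3','tube_mid'):
      for m in mark_of(c,n)[:1]: print(c,n,round(m['conf'],2),np.round(m['location']).tolist(),at_z(c,m['location'],Z[n]).round(3).tolist())
E
```

```text
t: 2.65
eef_pos: [0.4368, -0.1396, 0.2458]
ee_rot: [-3.141, -0.001, -0.169]
force: [-0.0, -0.4, 0.2]
width: 0.0879
gripper_force: 0.0
t: 3.05
eef_pos: [0.438, -0.1392, 0.2457]
ee_rot: [-3.142, -0.0, -0.003]
force: [0.6, -0.0, -0.1]
width: 0.0878
gripper_force: 0.0
wrist bottle_mid 0.64 [258.0, 172.0] [0.442, -0.142, 0.057]
side bottle_mid 0.78 [210.0, 250.0] [0.439, -0.141, 0.057]
wrist tub_mid 0.74 [62.0, 165.0] [0.447, 0.108, 0.043]
side tub_mid 0.59 [298.0, 174.0] [0.688, 0.016, 0.043]
side slimbox_mid 0.76 [275.0, 143.0] [0.676, 0.134, 0.056]
wrist squatbox_mid 0.67 [151.0, 170.0] [0.441, -0.004, 0.04]
side squatbox_mid 0.78 [193.0, 209.0] [0.435, -0.006, 0.04]
wrist tube_mid 0.79 [248.0, 63.0] [0.565, -0.131, 0.052]
side tube_mid 0.97 [272.0, 232.0] [0.563, -0.138, 0.052]
wrist tray3 0.87 [375.0, 118.0] [0.504, -0.303, 0.0]
side tray3 0.72 [182.0, 132.0] [0.481, 0.353, 0.0]
```

View pics/w1.png

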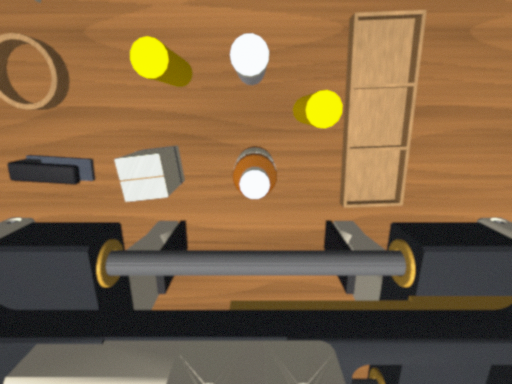

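The bottle is straight ahead at (255,185), and all of tray3 is visible with corners at (358,13), (426,10), (403,207) and (343,205). The squat box top is at (141,176), slightly turned. I'll refine from these corners.

Run:
```python
from h import *
f=lambda ps,z:np.array([at_z('wrist',p,z)[:2] for p in ps])
P=f([(358,13),(426,10),(403,207),(343,205)],.02);print(P.round(3).tolist(),P.mean(0).round(3))
d=(P[0]-P[3]+P[1]-P[2])/2;print(np.linalg.norm(d),np.degrees(np.arctan2(d[1],d[0])))
P=f([(114,158),(160,149),(170,193),(124,202)],.08);print(P.round(3).tolist(),P.mean(0).round(3))
d=P[1]-P[0];e=P[3]-P[0];print(np.degrees(np.arctan2(d[1],d[0])),np.degrees(np.arctan2(e[1],e[0])))
print('bottle cap',f([(255,184)],.115),'tube',f([(250,55)],.105),'yel',f([(324,109),(150,57)],.105))
```

```text
[[0.624, -0.259], [0.627, -0.339], [0.382, -0.349], [0.385, -0.263]] [ 0.505 -0.303]
0.24226016984495127 1.7291977503484914
[[0.463, 0.021], [0.473, -0.032], [0.421, -0.039], [0.41, 0.017]] [ 0.442 -0.008]
-79.15310217159657 -175.47792991075696
bottle cap [[ 0.44164484 -0.1382234 ]] tube [[ 0.56400526 -0.13357845]] yel [[ 0.51555445 -0.20629821]
 [ 0.56229297 -0.03978983]]
```

```bash
python3 -m handwheel '[{"delta_pos":[0.1,0,-0.7]},{"delta_pos":[0,0,-0.7]},{"delta_pos":[0,0,-0.7]},{"delta_pos":[0,0,-0.7]},{"delta_pos":[0,0,-0.7]},{"delta_pos":[0,0,-0.7]},{"delta_pos":[0,0,-0.7]},{"delta_pos":[0,0,-0.5]},{"delta_pos":[0,0,-0.3]},{"delta_pos":[0,0,0]}]' || python3 -m handwheel '[{"delta_pos":[0.1,0,-0.7],"dr":[0,0,0]}]'
```

```text
t: 3.85
eef_pos: [0.4426, -0.1393, 0.2267]
ee_rot: [3.141, -0.005, 0.0]
force: [0.5, -0.6, -0.7]
width: 0.0878
gripper_force: 0.0invalid input at $[0]: expected keys delta_pos, dr
```

```bash
python3 -m handwheel '[{"delta_pos":[0,0,-0.7],"dr":[0,0,0]},{"delta_pos":[0,0,-0.7],"dr":[0,0,0]},{"delta_pos":[0,0,-0.7],"dr":[0,0,0]},{"delta_pos":[0,0,-0.7],"dr":[0,0,0]},{"delta_pos":[0,0,-0.7],"dr":[0,0,0]},{"delta_pos":[0,0,-0.7],"dr":[0,0,0]},{"delta_pos":[0,0,-0.5],"dr":[0,0,0]},{"delta_pos":[0,0,-0.3],"dr":[0,0,0]},{"delta_pos":[0,0,0],"dr":[0,0,0]}]'
python3 -m handwheel '[{"delta_pos":[0,0,0],"dr":[0,0,0]},{"delta_pos":[0,0,0],"dr":[0,0,0]},{"delta_pos":[0,0,0],"dr":[0,0,0]},{"delta_pos":[0,0,0],"dr":[0,0,0]},{"delta_pos":[0,0,0],"dr":[0,0,0]},{"delta_pos":[0,0,0],"dr":[0,0,0]},{"delta_pos":[0,0,0],"dr":[0,0,0]},{"delta_pos":[0,0,0],"dr":[0,0,0]}]' 1 20
```

```text
t: 4.75
eef_pos: [0.4404, -0.1393, 0.0737]
ee_rot: [3.141, 0.002, -0.0]
force: [-1.3, -0.3, -0.3]
width: 0.0878
gripper_force: 0.0
t: 5.55
eef_pos: [0.4413, -0.1391, 0.0748]
ee_rot: [-3.142, -0.001, 0.0]
force: [-0.2, 1.4, 5.6]
width: 0.0512
gripper_force: 20.0
```

```bash
python3 -m handwheel '[{"delta_pos":[0,0,0.2],"dr":[0,0,0]},{"delta_pos":[0,0,0.5],"dr":[0,0,0]},{"delta_pos":[0,0,0.6],"dr":[0,0,0]},{"delta_pos":[0,0,0.7],"dr":[0,0,0]},{"delta_pos":[0,0,0.7],"dr":[0,0,0]},{"delta_pos":[0,0,0.7],"dr":[0,0,0]},{"delta_pos":[0,0,0.7],"dr":[0,0,0]},{"delta_pos":[0,0,0.7],"dr":[0,0,0]},{"delta_pos":[0,0,0.3],"dr":[0,0,0]},{"delta_pos":[0,0,0.1],"dr":[0,0,0]}]'
python3 -m handwheel '[{"delta_pos":[0.1,-0.25,0],"dr":[0,0,0]},{"delta_pos":[0.2,-0.5,0],"dr":[0,0,0]},{"delta_pos":[0.25,-0.65,0],"dr":[0,0,0]},{"delta_pos":[0.25,-0.65,0],"dr":[0,0,0]},{"delta_pos":[0.25,-0.65,0],"dr":[0,0,0.5]},{"delta_pos":[0.25,-0.65,0],"dr":[0,0,0.5]},{"delta_pos":[0.25,-0.65,0],"dr":[0,0,0.7]},{"delta_pos":[0.25,-0.65,0],"dr":[0,0,0]},{"delta_pos":[0.2,-0.52,0],"dr":[0,0,0]},{"delta_pos":[0.1,-0.3,0],"dr":[0,0,0]}]'
python3 -m handwheel '[{"delta_pos":[0,0,0],"dr":[0,0,0]},{"delta_pos":[0,0,-0.4],"dr":[0,0,0]},{"delta_pos":[0,0,-0.6],"dr":[0,0,0]},{"delta_pos":[0,0,-0.6],"dr":[0,0,0]},{"delta_pos":[0,0,-0.6],"dr":[0,0,0]},{"delta_pos":[0,0,-0.6],"dr":[0,0,0]},{"delta_pos":[0,0,-0.4],"dr":[0,0,0]},{"delta_pos":[0,0,-0.2],"dr":[0,0,0]},{"delta_pos":[0,0,0],"dr":[0,0,0]},{"delta_pos":[0,0,0],"dr":[0,0,0]}]'
python3 - <<'E'
from h import *
s=get_state();print(s['eef_pos'],s['force'])
snap('wrist','w2.png')
E
```

```text
t: 6.55
eef_pos: [0.441, -0.1392, 0.2311]
ee_rot: [-3.141, -0.001, -0.0]
force: [-0.5, 0.5, -2.2]
width: 0.0516
gripper_force: 20.0
t: 7.55
eef_pos: [0.5039, -0.3046, 0.229]
ee_rot: [-3.141, 0.002, 0.029]
force: [-0.5, -0.4, -2.5]
width: 0.0516
gripper_force: 20.0
t: 8.55
eef_pos: [0.5044, -0.3033, 0.1292]
ee_rot: [3.141, -0.001, 0.03]
force: [-0.1, -0.0, -2.2]
width: 0.0511
gripper_force: 20.0
[ 0.50438266 -0.30332138  0.12915222] [-0.14149726 -0.04935837 -2.18931591]
```

View pics/w2.png

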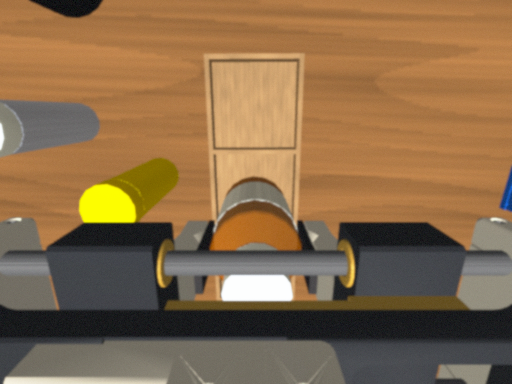

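The far tray cell is at (255,100) and the bottle hangs centred over the middle cell at (255,215), with yellow A at (130,195) clear on the left. I'll lower it.

```bash
python3 - <<'E'
from h import *
P=np.array([at_z('wrist',p,.02)[:2] for p in [(204,54),(305,54),(208,150),(301,150)]]);print(P.round(4).tolist())
E
python3 -m handwheel '[{"delta_pos":[0,0,-0.3],"dr":[0,0,0]},{"delta_pos":[0,0,-0.4],"dr":[0,0,0]},{"delta_pos":[0,0,-0.4],"dr":[0,0,0]},{"delta_pos":[0,0,-0.3],"dr":[0,0,0]},{"delta_pos":[0,0,-0.15],"dr":[0,0,0]},{"delta_pos":[0,0,-0.05],"dr":[0,0,0]},{"delta_pos":[0,0,0],"dr":[0,0,0]},{"delta_pos":[0,0,0],"dr":[0,0,0]}]'
python3 -m handwheel '[{"delta_pos":[0,0,-0.03],"dr":[0,0,0]},{"delta_pos":[0,0,-0.03],"dr":[0,0,0]},{"delta_pos":[0,0,0],"dr":[0,0,0]}]'
```

```text
[[0.6246, -0.2566], [0.6271, -0.3405], [0.5449, -0.2584], [0.5474, -0.3433]]
t: 9.4
eef_pos: [0.5043, -0.3035, 0.0809]
ee_rot: [3.141, -0.001, 0.03]
force: [0.6, 0.7, -3.1]
width: 0.0514
gripper_force: 20.0
t: 9.7
eef_pos: [0.5042, -0.3034, 0.079]
ee_rot: [3.141, -0.001, 0.03]
force: [-0.6, -0.3, -2.1]
width: 0.0513
gripper_force: 20.0
```

```bash
python3 -m handwheel '[{"delta_pos":[0,0,-0.03],"dr":[0,0,0]},{"delta_pos":[0,0,-0.03],"dr":[0,0,0]},{"delta_pos":[0,0,0],"dr":[0,0,0]}]'
python3 -m handwheel '[{"delta_pos":[0,0,-0.02],"dr":[0,0,0]},{"delta_pos":[0,0,0],"dr":[0,0,0]}]'
```

```text
t: 10.0
eef_pos: [0.5047, -0.3034, 0.0788]
ee_rot: [3.141, -0.002, 0.03]
force: [-3.6, 3.8, 12.4]
width: 0.0512
gripper_force: 20.0
t: 10.2
eef_pos: [0.5047, -0.3034, 0.0788]
ee_rot: [3.141, -0.002, 0.031]
force: [-4.6, 4.9, 17.0]
width: 0.0512
gripper_force: 20.0
```

```bash
python3 -m handwheel '[{"delta_pos":[0,0,0.03],"dr":[0,0,0]},{"delta_pos":[0,0,0],"dr":[0,0,0]},{"delta_pos":[0,0,0],"dr":[0,0,0]},{"delta_pos":[0,0,0],"dr":[0,0,0]},{"delta_pos":[0,0,0.3],"dr":[0,0,0]},{"delta_pos":[0,0,0.6],"dr":[0,0,0]},{"delta_pos":[0,0,0.8],"dr":[0,0,0]},{"delta_pos":[0,0,0.8],"dr":[0,0,0]},{"delta_pos":[0,0,0.8],"dr":[0,0,0]},{"delta_pos":[0,0,0.8],"dr":[0,0,0]}]' -0.64
python3 -m handwheel '[{"delta_pos":[0.2,0.4,0.8],"dr":[0,0,0]},{"delta_pos":[0.4,0.8,0.4],"dr":[0,0,-1.7]},{"delta_pos":[0.4,0.8,0],"dr":[0,0,0]},{"delta_pos":[0.4,0.8,0],"dr":[0,0,0]},{"delta_pos":[0.4,0.8,0],"dr":[0,0,0]},{"delta_pos":[0.4,0.8,0],"dr":[0,0,0]},{"delta_pos":[0.4,0.7,0],"dr":[0,0,0]},{"delta_pos":[0.4,0.7,0],"dr":[0,0,0]},{"delta_pos":[0.4,0.7,0],"dr":[0,0,0]},{"delta_pos":[0.4,0.7,0],"dr":[0,0,0]}]' -1
python3 -m handwheel '[{"delta_pos":[0.4,0.6,0],"dr":[0,0,0]},{"delta_pos":[0.4,0.6,0],"dr":[0,0,0]},{"delta_pos":[0.4,0.6,0],"dr":[0,0,0]},{"delta_pos":[0.4,0.6,0],"dr":[0,0,0]},{"delta_pos":[0.4,0.4,0],"dr":[0,0,0]},{"delta_pos":[0.3,0.2,0],"dr":[0,0,0]},{"delta_pos":[0.2,0.1,0],"dr":[0,0,0]},{"delta_pos":[0,0,0],"dr":[0,0,0]},{"delta_pos":[0,0,0],"dr":[0,0,0]}]'
python3 - <<'E'
from h import *
s=get_state();print(s['eef_pos'],s['force'])
snap('wrist','w3.png')
for n in ['tub_mid','slimbox_mid','tube_mid']:
  for m in mark_of('wrist',n)[:3]: print(n,round(m['conf'],2),np.round(m['location']).tolist(),at_z('wrist',m['location'],Z[n]).round(3).tolist())
snap('scene')
for m in mark_of('scene','bottle_mid')[:1]: print(m,at_z('scene',m['location'],.0615).round(3))
E
```

```text
t: 11.2
eef_pos: [0.5039, -0.3034, 0.2019]
ee_rot: [3.141, -0.0, 0.03]
force: [0.5, 0.6, 0.2]
width: 0.0717
gripper_force: 0.0
t: 12.2
eef_pos: [0.6184, -0.0865, 0.2369]
ee_rot: [3.141, -0.0, 0.0]
force: [1.3, -0.2, 0.8]
width: 0.0879
gripper_force: 0.0
t: 13.1
eef_pos: [0.6928, 0.0051, 0.2361]
ee_rot: [3.141, 0.001, -0.001]
force: [0.5, -0.5, 0.6]
width: 0.0876
gripper_force: 0.0
[0.69279046 0.00513432 0.23606133] [ 0.48078212 -0.51078608  0.56134681]
tub_mid 0.71 [253.0, 182.0] [0.682, 0.009, 0.043]
slimbox_mid 0.72 [150.0, 192.0] [0.672, 0.135, 0.056]
slimbox_mid 0.64 [360.0, 174.0] [0.696, -0.121, 0.056]
tube_mid 0.69 [470.0, 151.0] [0.723, -0.25, 0.052]
{'location': [120.3, 273.9], 'conf': 0.84} [ 0.502 -0.303  0.062]
```

View pics/w3.png

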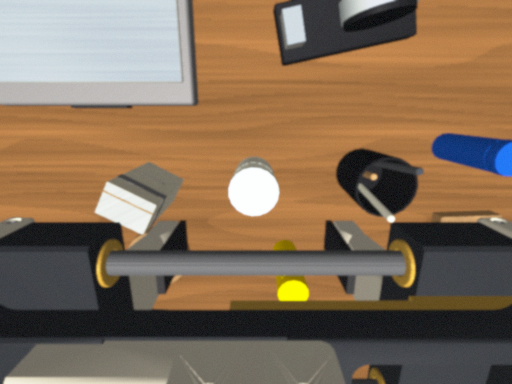

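The tub lid is at (253,190) and the slim box top is near (130,200), turned about 30°. The pen pot at (377,180) is clear.

Run:
```python
from h import *
print(at_z('wrist',(254,190),.086))
im=cv2.imread('pics/w3.png')[150:250,70:210];cv2.imwrite('pics/c3.png',cv2.resize(im,None,fx=5,fy=5,interpolation=2))
```

```text
[0.68418721 0.00748716 0.086     ]
```

View pics/c3.png

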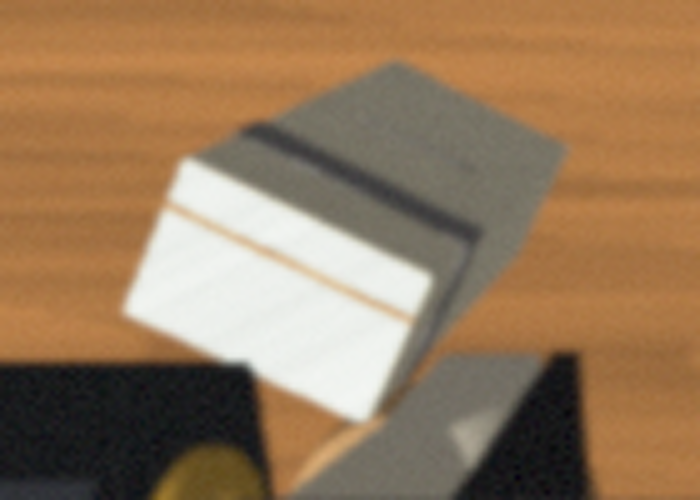

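```bash
python3 - <<'E'
from h import *
P=np.array([at_z('wrist',p,.112)[:2] for p in [(107.4,181.4),(157,205),(144,234),(94.6,212.4)]])
print(P.round(3).tolist(),P.mean(0));d=P[0]-P[1]+P[3]-P[2];print(np.degrees(np.arctan2(d[1],d[0]))-90)
E
python3 -m handwheel '[{"delta_pos":[-0.14,0.04,-0.3],"dr":[0,0,0]},{"delta_pos":[-0.15,0.04,-0.6],"dr":[0,0,0]},{"delta_pos":[0,0,-0.7],"dr":[0,0,0]},{"delta_pos":[0,0,-0.7],"dr":[0,0,0]},{"delta_pos":[0,0,-0.7],"dr":[0,0,0]},{"delta_pos":[0,0,-0.7],"dr":[0,0,0]},{"delta_pos":[0,0,-0.7],"dr":[0,0,0]},{"delta_pos":[0,0,-0.6],"dr":[0,0,0]},{"delta_pos":[0,0,-0.3],"dr":[0,0,0]},{"delta_pos":[0,0,0],"dr":[0,0,0]}]'
python3 -m handwheel '[{"delta_pos":[0,0,0],"dr":[0,0,0]},{"delta_pos":[0,0,0],"dr":[0,0,0]},{"delta_pos":[0,0,0],"dr":[0,0,0]},{"delta_pos":[0,0,0],"dr":[0,0,0]},{"delta_pos":[0,0,0],"dr":[0,0,0]},{"delta_pos":[0,0,0],"dr":[0,0,0]},{"delta_pos":[0,0,0],"dr":[0,0,0]}]' 1 15
```

```text
[[0.701, 0.154], [0.676, 0.107], [0.643, 0.124], [0.668, 0.173]] [0.67188099 0.13949108]
-27.434984894148393
t: 14.4
eef_pos: [0.6831, 0.0079, 0.0756]
ee_rot: [3.141, 0.003, -0.0]
force: [0.2, -0.9, -0.5]
width: 0.0876
gripper_force: 0.0
t: 15.1
eef_pos: [0.6846, 0.008, 0.0778]
ee_rot: [3.142, -0.001, 0.0]
force: [-1.1, -0.7, 3.8]
width: 0.0566
gripper_force: 15.0
```

```bash
python3 -m handwheel '[{"delta_pos":[0,0,0.2],"dr":[0,0,0]},{"delta_pos":[0,0,0.5],"dr":[0,0,0]},{"delta_pos":[0,0,0.7],"dr":[0,0,0]},{"delta_pos":[0,0,0.8],"dr":[0,0,0]},{"delta_pos":[0,0,0.8],"dr":[0,0,0]},{"delta_pos":[0,0,0.8],"dr":[0,0,0]},{"delta_pos":[0,0,0.8],"dr":[0,0,0]},{"delta_pos":[0,0,0.5],"dr":[0,0,0]},{"delta_pos":[0,0,0.2],"dr":[0,0,0]}]'
python3 -m handwheel '[{"delta_pos":[0,-0.3,0],"dr":[0,0,0]},{"delta_pos":[-0.1,-0.6,0],"dr":[0,0,0]},{"delta_pos":[-0.2,-0.8,0],"dr":[0,0,0]},{"delta_pos":[-0.2,-0.8,0],"dr":[0,0,0]},{"delta_pos":[-0.3,-0.8,0],"dr":[0,0,0.9]},{"delta_pos":[-0.3,-0.8,0],"dr":[0,0,0.9]},{"delta_pos":[-0.3,-0.8,0],"dr":[0,0,0]},{"delta_pos":[-0.3,-0.8,0],"dr":[0,0,0]},{"delta_pos":[-0.3,-0.8,0],"dr":[0,0,0]},{"delta_pos":[-0.3,-0.8,0],"dr":[0,0,0]}]'
python3 -m handwheel '[{"delta_pos":[-0.3,-0.8,0],"dr":[0,0,0]},{"delta_pos":[-0.3,-0.8,0],"dr":[0,0,0]},{"delta_pos":[-0.3,-0.7,0],"dr":[0,0,0]},{"delta_pos":[-0.2,-0.4,0],"dr":[0,0,0]},{"delta_pos":[-0.1,-0.1,0],"dr":[0,0,0]},{"delta_pos":[0,0,0],"dr":[0,0,0]},{"delta_pos":[0,0,0],"dr":[0,0,0]}]'
python3 -m handwheel '[{"delta_pos":[0,0,-0.4],"dr":[0,0,0]},{"delta_pos":[0,0,-0.7],"dr":[0,0,0]},{"delta_pos":[0,0,-0.7],"dr":[0,0,0]},{"delta_pos":[0,0,-0.7],"dr":[0,0,0]},{"delta_pos":[0,0,-0.5],"dr":[0,0,0]},{"delta_pos":[0,0,-0.2],"dr":[0,0,0]},{"delta_pos":[0,0,0],"dr":[0,0,0]},{"delta_pos":[0,0,0],"dr":[0,0,0]}]'
```

```text
t: 16.0
eef_pos: [0.6848, 0.0082, 0.2387]
ee_rot: [-3.141, -0.003, 0.0]
force: [0.3, 0.4, -1.5]
width: 0.0565
gripper_force: 15.0
t: 17.0
eef_pos: [0.6135, -0.2131, 0.2346]
ee_rot: [-3.141, 0.003, 0.031]
force: [-0.0, 0.6, -1.3]
width: 0.0569
gripper_force: 15.0
t: 17.7
eef_pos: [0.5794, -0.2945, 0.236]
ee_rot: [-3.141, 0.0, 0.032]
force: [-0.9, 0.6, -2.0]
width: 0.0565
gripper_force: 15.0
t: 18.5
eef_pos: [0.5799, -0.2947, 0.1408]
ee_rot: [3.141, -0.001, 0.032]
force: [-0.0, -0.7, -1.7]
width: 0.057
gripper_force: 15.0
```

```bash
python3 -m handwheel '[{"delta_pos":[0.17,-0.2,0],"dr":[0,0,0]},{"delta_pos":[0,0,-0.3],"dr":[0,0,0]},{"delta_pos":[0,0,-0.5],"dr":[0,0,0]},{"delta_pos":[0,0,-0.5],"dr":[0,0,0]},{"delta_pos":[0,0,-0.35],"dr":[0,0,0]},{"delta_pos":[0,0,-0.15],"dr":[0,0,0]},{"delta_pos":[0,0,-0.05],"dr":[0,0,0]},{"delta_pos":[0,0,0],"dr":[0,0,0]},{"delta_pos":[0,0,0],"dr":[0,0,0]}]'
python3 -m handwheel '[{"delta_pos":[0,0,-0.03],"dr":[0,0,0]},{"delta_pos":[0,0,-0.03],"dr":[0,0,0]},{"delta_pos":[0,0,0],"dr":[0,0,0]}]'
python3 -m handwheel '[{"delta_pos":[0,0,-0.03],"dr":[0,0,0]},{"delta_pos":[0,0,0],"dr":[0,0,0]}]'
```

```text
t: 19.4
eef_pos: [0.5848, -0.301, 0.0853]
ee_rot: [3.141, -0.001, 0.032]
force: [0.5, -0.0, -2.6]
width: 0.0567
gripper_force: 15.0
t: 19.7
eef_pos: [0.5844, -0.3009, 0.0831]
ee_rot: [3.142, -0.0, 0.031]
force: [0.2, 0.4, -1.0]
width: 0.0566
gripper_force: 15.0
t: 19.9
eef_pos: [0.5843, -0.3009, 0.082]
ee_rot: [-3.142, 0.0, 0.031]
force: [-0.5, -0.2, -2.5]
width: 0.0568
gripper_force: 15.0
```

```bash
python3 -m handwheel '[{"delta_pos":[0,0,-0.03],"dr":[0,0,0]},{"delta_pos":[0,0,0],"dr":[0,0,0]}]'
python3 -m handwheel '[{"delta_pos":[0,0,-0.01],"dr":[0,0,0]},{"delta_pos":[0,0,0],"dr":[0,0,0]}]'
```

```text
t: 20.1
eef_pos: [0.5846, -0.301, 0.0818]
ee_rot: [3.141, -0.001, 0.032]
force: [-1.0, 1.5, 3.5]
width: 0.0568
gripper_force: 15.0
t: 20.3
eef_pos: [0.5847, -0.301, 0.0818]
ee_rot: [3.141, -0.001, 0.032]
force: [-1.8, 1.3, 6.2]
width: 0.0564
gripper_force: 15.0
```

```bash
python3 -m handwheel '[{"delta_pos":[0,0,0],"dr":[0,0,0]},{"delta_pos":[0,0,0],"dr":[0,0,0]},{"delta_pos":[0,0,0],"dr":[0,0,0]},{"delta_pos":[0,0,0],"dr":[0,0,0]},{"delta_pos":[0,0,0.3],"dr":[0,0,0]},{"delta_pos":[0,0,0.6],"dr":[0,0,0]},{"delta_pos":[0,0,0.8],"dr":[0,0,0]},{"delta_pos":[0,0,0.8],"dr":[0,0,0]},{"delta_pos":[0,0,0.8],"dr":[0,0,0]},{"delta_pos":[0,0,0.8],"dr":[0,0,0]}]' -0.73
python3 -m handwheel '[{"delta_pos":[0.1,0.5,0.8],"dr":[0,0,0]},{"delta_pos":[0.2,0.9,0.4],"dr":[0,0,-3]},{"delta_pos":[0.2,0.9,0],"dr":[0,0,-3]},{"delta_pos":[0.2,0.9,0],"dr":[0,0,-3]},{"delta_pos":[0.2,0.9,0],"dr":[0,0,-3]},{"delta_pos":[0.2,0.9,0],"dr":[0,0,-3]},{"delta_pos":[0.2,0.9,0],"dr":[0,0,-3]},{"delta_pos":[0.2,0.9,0],"dr":[0,0,-3]},{"delta_pos":[0.2,0.9,0],"dr":[0,0,-3]},{"delta_pos":[0.2,0.9,0],"dr":[0,0,-3]}]' -1
python3 -m handwheel '[{"delta_pos":[0.2,0.9,0],"dr":[0,0,-1.8]},{"delta_pos":[0.2,0.9,0],"dr":[0,0,0]},{"delta_pos":[0.2,0.9,0],"dr":[0,0,0]},{"delta_pos":[0.2,0.9,0],"dr":[0,0,0]},{"delta_pos":[0.2,0.9,0],"dr":[0,0,0]},{"delta_pos":[0.1,0.6,0],"dr":[0,0,0]},{"delta_pos":[0.1,0.5,0],"dr":[0,0,0]},{"delta_pos":[0,0.3,0],"dr":[0,0,0]},{"delta_pos":[0,0,0],"dr":[0,0,0]},{"delta_pos":[0,0,0],"dr":[0,0,0]}]'
python3 - <<'E'
from h import *
snap('wrist','w4.png')
for m in mark_of('wrist','slimbox_mid')[:2]: print(round(m['conf'],2),np.round(m['location']).tolist(),at_z('wrist',m['location'],.056).round(3).tolist())
E
```

```text
t: 21.3
eef_pos: [0.5844, -0.301, 0.2057]
ee_rot: [3.141, -0.001, 0.031]
force: [-0.1, 0.7, -0.3]
width: 0.0751
gripper_force: 0.0
t: 22.3
eef_pos: [0.6415, -0.0418, 0.2407]
ee_rot: [-3.141, -0.001, -0.442]
force: [0.0, 0.1, -0.2]
width: 0.0876
gripper_force: 0.0
t: 23.3
eef_pos: [0.6772, 0.1336, 0.24]
ee_rot: [3.141, 0.0, -0.471]
force: [0.6, -0.7, -0.9]
width: 0.0877
gripper_force: 0.0
0.67 [256.0, 180.0] [0.672, 0.136, 0.056]
0.27 [493.0, 159.0] [0.566, -0.129, 0.056]
```

View pics/w4.png

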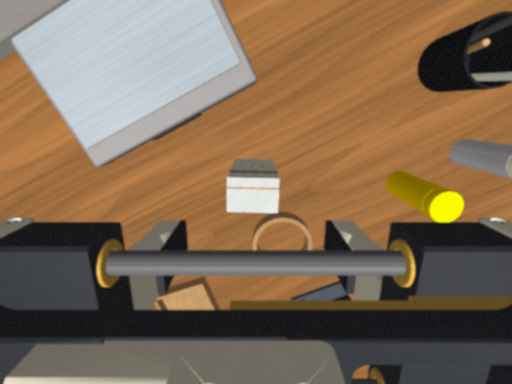

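The slim box top is at (253,194), square to the jaws. I'll compute the centre and grasp.

Run:
```python
from h import *
print(at_z('wrist',(253,194),.112)-get_state()['eef_pos'])
```

```text
[-0.0044288   0.00584686 -0.12801668]
```

```bash
python3 -m handwheel '[{"delta_pos":[-0.1,0.1,-0.3],"dr":[0,0,0]},{"delta_pos":[-0.05,0.1,-0.6],"dr":[0,0,0]},{"delta_pos":[0,0,-0.7],"dr":[0,0,0]},{"delta_pos":[0,0,-0.7],"dr":[0,0,0]},{"delta_pos":[0,0,-0.7],"dr":[0,0,0]},{"delta_pos":[0,0,-0.7],"dr":[0,0,0]},{"delta_pos":[0,0,-0.7],"dr":[0,0,0]},{"delta_pos":[0,0,-0.5],"dr":[0,0,0]},{"delta_pos":[0,0,-0.3],"dr":[0,0,0]},{"delta_pos":[0,0,0],"dr":[0,0,0]}]'
python3 -m handwheel '[{"delta_pos":[0,0,0],"dr":[0,0,0]},{"delta_pos":[0,0,0],"dr":[0,0,0]},{"delta_pos":[0,0,0],"dr":[0,0,0]},{"delta_pos":[0,0,0],"dr":[0,0,0]},{"delta_pos":[0,0,0],"dr":[0,0,0]},{"delta_pos":[0,0,0],"dr":[0,0,0]},{"delta_pos":[0,0,0],"dr":[0,0,0]}]' 1 12
```

```text
t: 24.4
eef_pos: [0.6722, 0.1396, 0.0824]
ee_rot: [3.14, 0.001, -0.472]
force: [-0.2, -0.7, 0.7]
width: 0.0879
gripper_force: 0.0
t: 25.1
eef_pos: [0.6731, 0.1401, 0.0843]
ee_rot: [-3.141, -0.0, -0.471]
force: [0.0, -0.3, 2.9]
width: 0.0546
gripper_force: 11.9
```

```bash
python3 -m handwheel '[{"delta_pos":[0,0,0.2],"dr":[0,0,0]},{"delta_pos":[0,0,0.5],"dr":[0,0,0]},{"delta_pos":[0,0,0.7],"dr":[0,0,0]},{"delta_pos":[0,0,0.8],"dr":[0,0,0]},{"delta_pos":[0,0,0.8],"dr":[0,0,0]},{"delta_pos":[0,0,0.8],"dr":[0,0,0]},{"delta_pos":[0,0,0.8],"dr":[0,0,0]},{"delta_pos":[0,0,0.6],"dr":[0,0,0]},{"delta_pos":[0,0,0.2],"dr":[0,0,0]}]'
python3 -m handwheel '[{"delta_pos":[-0.1,-0.2,0],"dr":[0,0,0]},{"delta_pos":[-0.2,-0.4,0],"dr":[0,0,2]},{"delta_pos":[-0.3,-0.6,0],"dr":[0,0,3]},{"delta_pos":[-0.4,-0.8,0],"dr":[0,0,3]},{"delta_pos":[-0.45,-0.85,0],"dr":[0,0,3]},{"delta_pos":[-0.45,-0.85,0],"dr":[0,0,3]},{"delta_pos":[-0.45,-0.85,0],"dr":[0,0,3]},{"delta_pos":[-0.45,-0.85,0],"dr":[0,0,3]},{"delta_pos":[-0.45,-0.85,0],"dr":[0,0,3]},{"delta_pos":[-0.45,-0.85,0],"dr":[0,0,3]}]'
python3 -m handwheel '[{"delta_pos":[-0.45,-0.8,0],"dr":[0,0,2.5]},{"delta_pos":[-0.45,-0.8,0],"dr":[0,0,0]},{"delta_pos":[-0.45,-0.8,0],"dr":[0,0,0]},{"delta_pos":[-0.45,-0.8,0],"dr":[0,0,0]},{"delta_pos":[-0.45,-0.8,0],"dr":[0,0,0]},{"delta_pos":[-0.45,-0.8,0],"dr":[0,0,0]},{"delta_pos":[-0.4,-0.6,0],"dr":[0,0,0]},{"delta_pos":[-0.4,-0.4,0],"dr":[0,0,0]},{"delta_pos":[-0.2,-0.2,0],"dr":[0,0,0]},{"delta_pos":[0,0,0],"dr":[0,0,0]}]'
python3 -m handwheel '[{"delta_pos":[0,0,0],"dr":[0,0,0]},{"delta_pos":[0,0,0],"dr":[0,0,0]}]'
```

```text
t: 26.0
eef_pos: [0.6738, 0.1403, 0.2496]
ee_rot: [-3.138, -0.003, -0.471]
force: [0.5, 0.3, -0.4]
width: 0.0543
gripper_force: 11.9
t: 27.0
eef_pos: [0.5601, -0.0742, 0.2446]
ee_rot: [3.141, 0.002, -0.015]
force: [0.2, 0.3, -0.9]
width: 0.0546
gripper_force: 11.9
t: 28.0
eef_pos: [0.4499, -0.2533, 0.2456]
ee_rot: [-3.141, 0.0, 0.025]
force: [0.7, -0.3, -1.1]
width: 0.0546
gripper_force: 11.9
t: 28.2
eef_pos: [0.4514, -0.2524, 0.2458]
ee_rot: [-3.142, -0.0, 0.027]
force: [0.3, -0.7, -1.9]
width: 0.0542
gripper_force: 11.9
```

```bash
python3 -m handwheel '[{"delta_pos":[-0.3,-0.6,0],"dr":[0,0,0]},{"delta_pos":[-0.3,-0.6,0],"dr":[0,0,0]},{"delta_pos":[-0.28,-0.57,0],"dr":[0,0,0]},{"delta_pos":[0,0,-0.4],"dr":[0,0,0]},{"delta_pos":[0,0,-0.7],"dr":[0,0,0]},{"delta_pos":[0,0,-0.7],"dr":[0,0,0]},{"delta_pos":[0,0,-0.7],"dr":[0,0,0]},{"delta_pos":[0,0,-0.5],"dr":[0,0,0]},{"delta_pos":[0,0,0],"dr":[0,0,0]},{"delta_pos":[0,0,0],"dr":[0,0,0]}]'
python3 -m handwheel '[{"delta_pos":[0,0,-0.3],"dr":[0,0,0]},{"delta_pos":[0,0,-0.5],"dr":[0,0,0]},{"delta_pos":[0,0,-0.5],"dr":[0,0,0]},{"delta_pos":[0,0,-0.4],"dr":[0,0,0]},{"delta_pos":[0,0,-0.2],"dr":[0,0,0]},{"delta_pos":[0,0,-0.1],"dr":[0,0,0]},{"delta_pos":[0,0,0],"dr":[0,0,0]},{"delta_pos":[0,0,0],"dr":[0,0,0]}]'
```

```text
t: 29.2
eef_pos: [0.4249, -0.3056, 0.1558]
ee_rot: [3.142, 0.001, 0.027]
force: [0.4, -0.3, -0.2]
width: 0.0538
gripper_force: 11.9
t: 30.0
eef_pos: [0.4249, -0.3062, 0.0963]
ee_rot: [3.141, -0.001, 0.026]
force: [-0.1, 0.8, -1.3]
width: 0.0545
gripper_force: 11.9
```

Target z ≈ .0883.

```bash
python3 -m handwheel '[{"delta_pos":[0,0,-0.1],"dr":[0,0,0]},{"delta_pos":[0,0,-0.08],"dr":[0,0,0]},{"delta_pos":[0,0,-0.03],"dr":[0,0,0]},{"delta_pos":[0,0,0],"dr":[0,0,0]}]'
python3 -m handwheel '[{"delta_pos":[0,0,-0.03],"dr":[0,0,0]},{"delta_pos":[0,0,-0.02],"dr":[0,0,0]},{"delta_pos":[0,0,0],"dr":[0,0,0]}]'
python3 -m handwheel '[{"delta_pos":[0,0,-0.02],"dr":[0,0,0]},{"delta_pos":[0,0,0],"dr":[0,0,0]}]'
```

```text
t: 30.4
eef_pos: [0.4244, -0.306, 0.0894]
ee_rot: [-3.142, 0.0, 0.026]
force: [0.9, -0.5, -0.5]
width: 0.054
gripper_force: 11.9
t: 30.7
eef_pos: [0.4246, -0.3061, 0.0882]
ee_rot: [3.141, -0.0, 0.026]
force: [-0.5, -0.7, 0.6]
width: 0.0545
gripper_force: 11.9
t: 30.9
eef_pos: [0.4248, -0.3063, 0.088]
ee_rot: [3.141, -0.001, 0.027]
force: [-1.0, -0.5, 4.1]
width: 0.0544
gripper_force: 11.9
```

```bash
python3 -m handwheel '[{"delta_pos":[0,0,0],"dr":[0,0,0]},{"delta_pos":[0,0,0],"dr":[0,0,0]},{"delta_pos":[0,0,0],"dr":[0,0,0]},{"delta_pos":[0,0,0],"dr":[0,0,0]},{"delta_pos":[0,0,0.3],"dr":[0,0,0]},{"delta_pos":[0,0,0.6],"dr":[0,0,0]},{"delta_pos":[0,0,0.8],"dr":[0,0,0]},{"delta_pos":[0,0,0.8],"dr":[0,0,0]},{"delta_pos":[0,0,0.8],"dr":[0,0,0]},{"delta_pos":[0,0,0.8],"dr":[0,0,0]}]' -0.73
python3 -m handwheel '[{"delta_pos":[0,0.5,0.8],"dr":[0,0,0]},{"delta_pos":[0.1,0.9,0.2],"dr":[0,0,2]},{"delta_pos":[0.1,0.9,0],"dr":[0,0,2]},{"delta_pos":[0.1,0.9,0],"dr":[0,0,2]},{"delta_pos":[0.1,0.9,0],"dr":[0,0,0]},{"delta_pos":[0.1,0.9,0],"dr":[0,0,0]},{"delta_pos":[0.1,0.9,0],"dr":[0,0,0]},{"delta_pos":[0,0.9,0],"dr":[0,0,0]},{"delta_pos":[0,0.9,0],"dr":[0,0,0]},{"delta_pos":[0,0.9,0],"dr":[0,0,0]}]' -1
python3 -m handwheel '[{"delta_pos":[0,0.8,0],"dr":[0,0,0]},{"delta_pos":[0,0.5,0],"dr":[0,0,0]},{"delta_pos":[0,0.2,0],"dr":[0,0,0]},{"delta_pos":[0,0,0],"dr":[0,0,0]},{"delta_pos":[0,0,0],"dr":[0,0,0]}]'
python3 - <<'E'
from h import *
snap('wrist','w5.png')
for m in mark_of('wrist','squatbox_mid')[:2]: print(round(m['conf'],2),np.round(m['location']).tolist(),at_z('wrist',m['location'],.04).round(3).tolist())
snap('scene')
for n in('bottle_mid','slimbox_mid','tub_mid'):
  for m in mark_of('scene',n)[:2]: print(n,round(m['conf'],2),at_z('scene',m['location'],Z[n]+.004).round(3))
E
```

```text
t: 31.9
eef_pos: [0.4244, -0.306, 0.2122]
ee_rot: [3.141, -0.001, 0.026]
force: [0.7, 0.1, -0.7]
width: 0.0757
gripper_force: 0.0
t: 32.9
eef_pos: [0.4423, -0.047, 0.2412]
ee_rot: [-3.141, -0.001, 0.131]
force: [1.0, -0.3, -0.5]
width: 0.0877
gripper_force: 0.0
t: 33.4
eef_pos: [0.4424, -0.0034, 0.2407]
ee_rot: [3.142, -0.0, 0.131]
force: [0.1, -0.5, -0.3]
width: 0.0878
gripper_force: 0.0
bottle_mid 0.82 [ 0.503 -0.301  0.062]
slimbox_mid 0.96 [ 0.424 -0.307  0.06 ]
tub_mid 0.69 [ 0.574 -0.303  0.047]
```

View pics/w5.png

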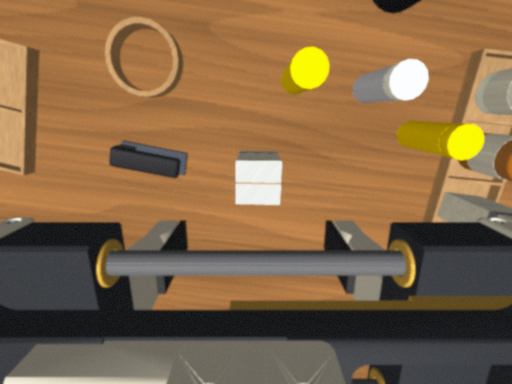

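The squat box top is at (258,182), square to the jaws. The stapler is at (148,160), lying toward the box along y, so I'll check that clearance.

Run:
```python
from h import *
e=get_state()['eef_pos']
print(at_z('wrist',(258.5,182),.08)-e, at_z('wrist',(187,163),.03),at_z('wrist',(180,177),.0))
P=[at_z('wrist',p,.02)[:2].round(3).tolist() for p in [(37,49),(29,174)]];print('tray2 right edge',P)
```

```text
[-0.00156917 -0.00325683 -0.16043051] [0.44120114 0.08676937 0.03      ] [0.4128872  0.10239835 0.        ]
tray2 right edge [[0.554, 0.275], [0.396, 0.301]]
```

```bash
python3 -m handwheel '[{"delta_pos":[-0.05,-0.1,-0.3],"dr":[0,0,0]},{"delta_pos":[0,0,-0.7],"dr":[0,0,0]},{"delta_pos":[0,0,-0.7],"dr":[0,0,0]},{"delta_pos":[0,0,-0.7],"dr":[0,0,0]},{"delta_pos":[0,0,-0.7],"dr":[0,0,0]},{"delta_pos":[0,0,-0.7],"dr":[0,0,0]},{"delta_pos":[0,0,-0.7],"dr":[0,0,0]},{"delta_pos":[0,0,-0.7],"dr":[0,0,0]},{"delta_pos":[0,0,-0.4],"dr":[0,0,0]},{"delta_pos":[0,0,-0.3],"dr":[0,0,0]}]'
python3 -m handwheel '[{"delta_pos":[0,0,0],"dr":[0,0,0]},{"delta_pos":[0,0,0],"dr":[0,0,0]},{"delta_pos":[0,0,0],"dr":[0,0,0]},{"delta_pos":[0,0,0],"dr":[0,0,0]},{"delta_pos":[0,0,0],"dr":[0,0,0]},{"delta_pos":[0,0,0],"dr":[0,0,0]},{"delta_pos":[0,0,0],"dr":[0,0,0]}]' 1 12
```

```text
t: 34.7
eef_pos: [0.4401, -0.0066, 0.062]
ee_rot: [3.141, 0.002, 0.131]
force: [-0.4, 0.2, -0.1]
width: 0.0872
gripper_force: 0.0
t: 35.4
eef_pos: [0.4413, -0.0059, 0.0639]
ee_rot: [-3.141, -0.001, 0.131]
force: [-1.2, 0.6, 5.8]
width: 0.0524
gripper_force: 12.0
```

```bash
python3 -m handwheel '[{"delta_pos":[0,0,0.2],"dr":[0,0,0]},{"delta_pos":[0,0,0.5],"dr":[0,0,0]},{"delta_pos":[0,0,0.7],"dr":[0,0,0]},{"delta_pos":[0,0,0.7],"dr":[0,0,0]},{"delta_pos":[0,0,0.7],"dr":[0,0,0]},{"delta_pos":[0,0,0.5],"dr":[0,0,0]},{"delta_pos":[0,0,0.3],"dr":[0,0,0]},{"delta_pos":[0.1,0.3,0],"dr":[0,0,-1]},{"delta_pos":[0.2,0.6,0],"dr":[0,0,-2]},{"delta_pos":[0.2,0.8,0],"dr":[0,0,-2]}]'
python3 -m handwheel '[{"delta_pos":[0.2,0.9,0],"dr":[0,0,-2]},{"delta_pos":[0.2,0.9,0],"dr":[0,0,-2]},{"delta_pos":[0.2,0.9,0],"dr":[0,0,-2]},{"delta_pos":[0.2,0.9,0],"dr":[0,0,-2]},{"delta_pos":[0.2,0.9,0],"dr":[0,0,-2]},{"delta_pos":[0.2,0.9,0],"dr":[0,0,-1.8]},{"delta_pos":[0.2,0.9,0],"dr":[0,0,0]},{"delta_pos":[0.2,0.9,0],"dr":[0,0,0]},{"delta_pos":[0.2,0.9,0],"dr":[0,0,0]},{"delta_pos":[0.2,0.7,0],"dr":[0,0,0]}]'
python3 -m handwheel '[{"delta_pos":[0.2,0.3,0],"dr":[0,0,0]},{"delta_pos":[0.2,0.2,0],"dr":[0,0,0]},{"delta_pos":[0,0,0],"dr":[0,0,0]},{"delta_pos":[0,0,0],"dr":[0,0,0]}]'
python3 - <<'E'
from h import *
s=get_state();print(s['eef_pos'],s['ee_rot'])
snap('wrist','w6.png')
for p in [(.396,.301),(.554,.275)]: print(np.round(proj('wrist',[*p,.02])))
E
```

```text
t: 36.4
eef_pos: [0.4556, 0.045, 0.1713]
ee_rot: [3.142, 0.001, 0.041]
force: [0.3, -0.7, -1.0]
width: 0.052
gripper_force: 11.9
t: 37.4
eef_pos: [0.5158, 0.3102, 0.1707]
ee_rot: [3.141, 0.001, -0.162]
force: [0.4, -0.1, -0.8]
width: 0.052
gripper_force: 12.0
t: 37.8
eef_pos: [0.5278, 0.3231, 0.1712]
ee_rot: [3.141, 0.001, -0.163]
force: [-0.6, -0.9, -1.8]
width: 0.0524
gripper_force: 12.0
[0.5277957  0.32309499 0.17116719] [ 3.14093919e+00  6.36789303e-04 -1.63105093e-01]
[291. 281.]
[296. 152.]
```

View pics/w6.png

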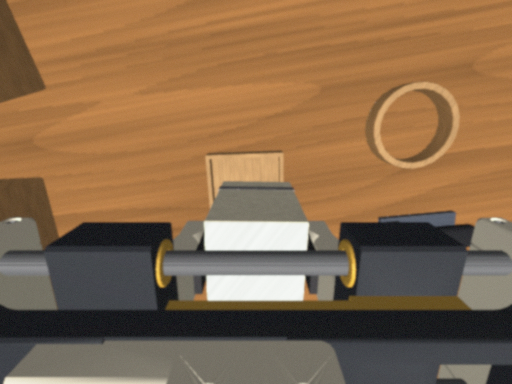

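The far edge of tray2 runs from (206,155) to (284,152), and the box hangs a little to its right.

Run:
```python
from h import *
a,b=[at_z('wrist',p,.02)[:2] for p in [(206,155),(284,152)]]
d=(b-a);L=np.linalg.norm(d);print(a,b,L,np.degrees(np.arctan2(d[0],-d[1])))
y=np.radians(-8.0)
for y in (-9.3,-8,-10.5):
  u=np.array([np.cos(np.radians(y)),np.sin(np.radians(y))]);m=(a+b)/2;print(y,m-42*u/1000,m-122*u/1000)
```

```text
[0.56619004 0.37103386] [0.55578784 0.28798637] 0.08369643058896051 -7.139459005403595
-9.3 [0.519541   0.33629748] [0.44059255 0.34922578]
-8 [0.51939768 0.33535539] [0.44017624 0.34648923]
-10.5 [0.51969224 0.33716401] [0.44103184 0.35174285]
```

```bash
python3 -m handwheel '[{"delta_pos":[-0.28,0.42,0],"dr":[0,0,0.8]},{"delta_pos":[0,0,-0.4],"dr":[0,0,0]},{"delta_pos":[0,0,-0.6],"dr":[0,0,0]},{"delta_pos":[0,0,-0.6],"dr":[0,0,0]},{"delta_pos":[0,0,-0.6],"dr":[0,0,0]},{"delta_pos":[0,0,-0.5],"dr":[0,0,0]},{"delta_pos":[0,0,-0.3],"dr":[0,0,0]},{"delta_pos":[0,0,-0.15],"dr":[0,0,0]},{"delta_pos":[0,0,0],"dr":[0,0,0]},{"delta_pos":[0,0,0],"dr":[0,0,0]}]'
python3 -m handwheel '[{"delta_pos":[0,0,-0.1],"dr":[0,0,0]},{"delta_pos":[0,0,-0.05],"dr":[0,0,0]},{"delta_pos":[0,0,-0.03],"dr":[0,0,0]},{"delta_pos":[0,0,0],"dr":[0,0,0]}]'
```

```text
t: 38.85
eef_pos: [0.5199, 0.3369, 0.0776]
ee_rot: [-3.141, -0.001, -0.148]
force: [-0.1, 1.2, -0.4]
width: 0.0517
gripper_force: 12.0
t: 39.25
eef_pos: [0.5195, 0.3365, 0.0715]
ee_rot: [3.142, 0.0, -0.148]
force: [-0.5, -0.2, -1.3]
width: 0.052
gripper_force: 12.0
```

```bash
python3 -m handwheel '[{"delta_pos":[0,0,-0.05],"dr":[0,0,0]},{"delta_pos":[0,0,-0.05],"dr":[0,0,0]},{"delta_pos":[0,0,0],"dr":[0,0,0]}]'
python3 -m handwheel '[{"delta_pos":[0,0,-0.03],"dr":[0,0,0]},{"delta_pos":[0,0,0],"dr":[0,0,0]}]'
```

```text
t: 39.55
eef_pos: [0.5194, 0.3364, 0.0683]
ee_rot: [3.141, 0.0, -0.148]
force: [-0.6, -0.2, -1.3]
width: 0.0522
gripper_force: 12.0
t: 39.75
eef_pos: [0.5196, 0.3366, 0.068]
ee_rot: [-3.142, -0.0, -0.148]
force: [-1.1, -1.2, 2.1]
width: 0.0521
gripper_force: 12.0
```

```bash
python3 -m handwheel '[{"delta_pos":[0,0,0],"dr":[0,0,0]},{"delta_pos":[0,0,0],"dr":[0,0,0]},{"delta_pos":[0,0,0],"dr":[0,0,0]},{"delta_pos":[0,0,0],"dr":[0,0,0]},{"delta_pos":[0,0,0.3],"dr":[0,0,0]},{"delta_pos":[0,0,0.6],"dr":[0,0,0]},{"delta_pos":[0,0,0.8],"dr":[0,0,0]},{"delta_pos":[0,0,0.8],"dr":[0,0,0]},{"delta_pos":[0,0,0.8],"dr":[0,0,0]},{"delta_pos":[0,0,0.8],"dr":[0,0,0]}]' -0.73
python3 -m handwheel '[{"delta_pos":[0,-0.5,0.8],"dr":[0,0,0]},{"delta_pos":[0.1,-0.9,0.7],"dr":[0,0,2]},{"delta_pos":[0.1,-0.9,0.4],"dr":[0,0,2]},{"delta_pos":[0.1,-0.9,0.2],"dr":[0,0,2]},{"delta_pos":[0.1,-0.9,0],"dr":[0,0,2.5]},{"delta_pos":[0.1,-0.9,0],"dr":[0,0,0]},{"delta_pos":[0.1,-0.9,0],"dr":[0,0,0]},{"delta_pos":[0.1,-0.9,0],"dr":[0,0,0]},{"delta_pos":[0.1,-0.9,0],"dr":[0,0,0]},{"delta_pos":[0.1,-0.9,0],"dr":[0,0,0]}]' -0.36
python3 -m handwheel '[{"delta_pos":[0.1,-0.9,0],"dr":[0,0,0]},{"delta_pos":[0.1,-0.9,0],"dr":[0,0,0]},{"delta_pos":[0.1,-0.9,0],"dr":[0,0,0]},{"delta_pos":[0.1,-0.9,0],"dr":[0,0,0]},{"delta_pos":[0.1,-0.9,0],"dr":[0,0,0]},{"delta_pos":[0.1,-0.9,0],"dr":[0,0,0]},{"delta_pos":[0,-0.9,0],"dr":[0,0,0]},{"delta_pos":[0,-0.5,0],"dr":[0,0,0]},{"delta_pos":[0,-0.3,0],"dr":[0,0,0]},{"delta_pos":[0,0,0],"dr":[0,0,0]}]'
python3 -m handwheel '[{"delta_pos":[0,0,0],"dr":[0,0,0]},{"delta_pos":[0,0,0],"dr":[0,0,0]}]'
python3 - <<'E'
from h import *
snap('wrist','w7.png')
for m in mark_of('wrist','tube_mid')[:3]: print(round(m['conf'],2),np.round(m['location']).tolist(),at_z('wrist',m['location'],.0525).round(3).tolist())
E
```

```text
t: 40.75
eef_pos: [0.5196, 0.3365, 0.1925]
ee_rot: [-3.141, -0.0, -0.148]
force: [-0.6, 0.6, 0.2]
width: 0.0763
gripper_force: 0.0
t: 41.75
eef_pos: [0.5465, 0.0774, 0.2546]
ee_rot: [-3.141, -0.001, 0.0]
force: [0.1, 0.2, 0.5]
width: 0.0594
gripper_force: 0.0
t: 42.75
eef_pos: [0.5645, -0.135, 0.2539]
ee_rot: [3.142, -0.0, -0.001]
force: [-0.5, -0.2, 0.3]
width: 0.0598
gripper_force: 0.0
t: 42.95
eef_pos: [0.5647, -0.1336, 0.2538]
ee_rot: [-3.141, -0.0, 0.001]
force: [-0.4, 0.5, 0.1]
width: 0.0593
gripper_force: 0.0
0.88 [361.0, 36.0] [0.721, -0.251, 0.052]
0.8 [312.0, 209.0] [0.515, -0.208, 0.052]
0.77 [184.0, 172.0] [0.565, -0.041, 0.052]
```

View pics/w7.png

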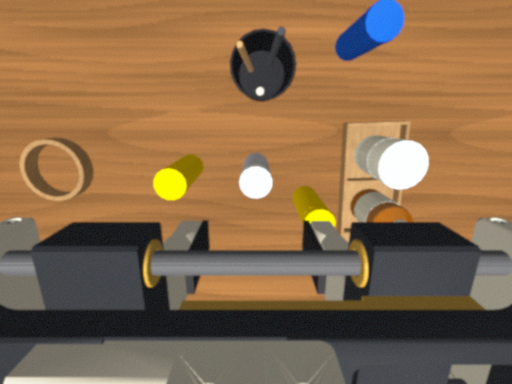

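The tube cap is at (256,182), with yellow A's cap at (320,216) and yellow B's at (170,184). The tub and bottle stand in tray3 on the right.

Run:
```python
from h import *
e=get_state()['eef_pos']
for p in [(256,182),(320,217),(170,184)]: print((at_z('wrist',p,.105)-e)[:2].round(4))
```

```text
[ 0.001  -0.0001]
[-0.04   -0.0729]
[-0.0013  0.0943]
```

```bash
python3 -m handwheel '[{"delta_pos":[0.04,0,-0.3],"dr":[0,0,0]},{"delta_pos":[0,0,-0.7],"dr":[0,0,0]},{"delta_pos":[0,0,-0.7],"dr":[0,0,0]},{"delta_pos":[0,0,-0.7],"dr":[0,0,0]},{"delta_pos":[0,0,-0.7],"dr":[0,0,0]},{"delta_pos":[0,0,-0.7],"dr":[0,0,0]},{"delta_pos":[0,0,-0.7],"dr":[0,0,0]},{"delta_pos":[0,0,-0.6],"dr":[0,0,0]},{"delta_pos":[0,0,-0.4],"dr":[0,0,0]},{"delta_pos":[0,0,-0.3],"dr":[0,0,0]}]'
python3 -m handwheel '[{"delta_pos":[0,0,0],"dr":[0,0,0]},{"delta_pos":[0,0,0],"dr":[0,0,0]},{"delta_pos":[0,0,0],"dr":[0,0,0]},{"delta_pos":[0,0,0],"dr":[0,0,0]},{"delta_pos":[0,0,0],"dr":[0,0,0]},{"delta_pos":[0,0,0],"dr":[0,0,0]},{"delta_pos":[0,0,0],"dr":[0,0,0]}]' 1 12
python3 -m handwheel '[{"delta_pos":[0,0,0.2],"dr":[0,0,0]},{"delta_pos":[0,0,0.5],"dr":[0,0,0]},{"delta_pos":[0,0,0.7],"dr":[0,0,0]},{"delta_pos":[0,0,0.8],"dr":[0,0,0]},{"delta_pos":[0,0,0.8],"dr":[0,0,0]},{"delta_pos":[0,0,0.8],"dr":[0,0,0]},{"delta_pos":[0,0,0.6],"dr":[0,0,0]},{"delta_pos":[0,0,0.3],"dr":[0,0,0]},{"delta_pos":[0,0,0],"dr":[0,0,0]}]'
```

```text
t: 44.05
eef_pos: [0.5654, -0.1343, 0.0784]
ee_rot: [3.141, 0.001, 0.0]
force: [-0.0, -0.3, 1.0]
width: 0.0597
gripper_force: 0.0
t: 44.75
eef_pos: [0.5665, -0.1344, 0.0805]
ee_rot: [3.142, -0.002, 0.0]
force: [0.4, 1.1, 4.8]
width: 0.0365
gripper_force: 12.0
t: 45.65
eef_pos: [0.5661, -0.1344, 0.2217]
ee_rot: [-3.141, -0.002, -0.0]
force: [0.3, -0.5, -0.3]
width: 0.0361
gripper_force: 12.0
```

```bash
python3 -m handwheel '[{"delta_pos":[0,0.3,0],"dr":[0,0,0]},{"delta_pos":[-0.2,0.6,0],"dr":[0,0,-1]},{"delta_pos":[-0.2,0.8,0],"dr":[0,0,-1.5]},{"delta_pos":[-0.2,0.8,0],"dr":[0,0,-1.5]},{"delta_pos":[-0.2,0.9,0],"dr":[0,0,-1.5]},{"delta_pos":[-0.3,0.9,0],"dr":[0,0,-1.5]},{"delta_pos":[-0.3,0.9,0],"dr":[0,0,-1.5]},{"delta_pos":[-0.3,0.9,0],"dr":[0,0,0]},{"delta_pos":[-0.3,0.9,0],"dr":[0,0,0]},{"delta_pos":[-0.2,0.9,0],"dr":[0,0,0]}]'
python3 -m handwheel '[{"delta_pos":[-0.2,0.9,0],"dr":[0,0,0]},{"delta_pos":[-0.2,0.9,0],"dr":[0,0,0]},{"delta_pos":[-0.2,0.9,0],"dr":[0,0,0]},{"delta_pos":[-0.2,0.9,0],"dr":[0,0,0]},{"delta_pos":[-0.2,0.9,0],"dr":[0,0,0]},{"delta_pos":[-0.2,0.9,0],"dr":[0,0,0]},{"delta_pos":[-0.2,0.9,0],"dr":[0,0,0]},{"delta_pos":[-0.2,0.6,0],"dr":[0,0,0]},{"delta_pos":[-0.2,0.4,0],"dr":[0,0,0]},{"delta_pos":[-0.2,0.1,0],"dr":[0,0,0]}]'
python3 -m handwheel '[{"delta_pos":[0,0,0],"dr":[0,0,0]},{"delta_pos":[0,0,0],"dr":[0,0,0]},{"delta_pos":[0,0,0],"dr":[0,0,0]}]'
python3 - <<'E'
from h import *
s=get_state();print(s['eef_pos'],s['ee_rot'])
snap('wrist','w8.png')
E
```

```text
t: 46.65
eef_pos: [0.4982, 0.1037, 0.2193]
ee_rot: [3.14, 0.002, -0.148]
force: [-0.1, 0.1, -0.6]
width: 0.0365
gripper_force: 12.0
t: 47.65
eef_pos: [0.4388, 0.3253, 0.2194]
ee_rot: [3.14, 0.001, -0.147]
force: [1.0, 0.7, -1.0]
width: 0.0363
gripper_force: 12.0
t: 47.95
eef_pos: [0.44, 0.3239, 0.2208]
ee_rot: [-3.142, -0.0, -0.149]
force: [-0.1, 0.2, -1.6]
width: 0.0364
gripper_force: 12.0
[0.4399521  0.32388706 0.22076132] [-3.14150459e+00 -7.59243713e-05 -1.49104038e-01]
```

View pics/w8.png

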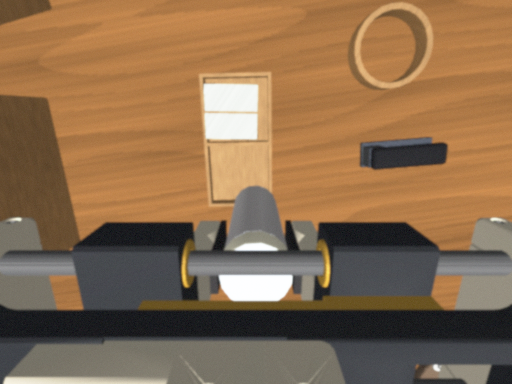

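Tray2 is fully visible, with corners at (200,73), (271,72), (272,206) and (208,206). The squat box is in the far cell and the near cell is at (240,172).

Run:
```python
from h import *
P=np.array([at_z('wrist',p,.02)[:2] for p in [(200,73),(271,72),(272,205),(208,206)]]);c=P.mean(0);print(P.round(3).tolist(),c)
d=P[0]-P[3]+P[1]-P[2];u=d/np.linalg.norm(d);print(np.linalg.norm(d)/2,np.degrees(np.arctan2(u[1],u[0])))
near=c-.04*u;print(near,c+.04*u,(near-get_state()['eef_pos'][:2])/.03)
B=np.array([at_z('wrist',p,.084)[:2] for p in [(203,84),(257,84),(258,140),(205,140)]]);print(B.round(3).tolist(),B.mean(0))
```

```text
[[0.566, 0.371], [0.555, 0.289], [0.393, 0.309], [0.404, 0.394]] [0.47963091 0.34065803]
0.1632415441958467 -7.629518466177583
[0.43998502 0.34596871] [0.51927681 0.33534735] [-7.34787457e-04  7.34887238e-01]
[[0.547, 0.359], [0.539, 0.308], [0.487, 0.315], [0.495, 0.368]] [0.51681304 0.33740113]
```

```bash
python3 -m handwheel '[{"delta_pos":[0,0.37,0],"dr":[0,0,0]},{"delta_pos":[0,0.37,-0.3],"dr":[0,0,0]},{"delta_pos":[0,0,-0.6],"dr":[0,0,0]},{"delta_pos":[0,0,-0.7],"dr":[0,0,0]},{"delta_pos":[0,0,-0.7],"dr":[0,0,0]},{"delta_pos":[0,0,-0.7],"dr":[0,0,0]},{"delta_pos":[0,0,-0.6],"dr":[0,0,0]},{"delta_pos":[0,0,-0.4],"dr":[0,0,0]},{"delta_pos":[0,0,-0.2],"dr":[0,0,0]},{"delta_pos":[0,0,0],"dr":[0,0,0]}]'
python3 -m handwheel '[{"delta_pos":[0,0,-0.1],"dr":[0,0,0]},{"delta_pos":[0,0,-0.05],"dr":[0,0,0]},{"delta_pos":[0,0,-0.05],"dr":[0,0,0]},{"delta_pos":[0,0,0],"dr":[0,0,0]}]'
```

```text
t: 49.0
eef_pos: [0.4396, 0.3467, 0.0938]
ee_rot: [3.14, 0.001, -0.148]
force: [-0.2, -0.4, -0.5]
width: 0.0367
gripper_force: 12.0
t: 49.4
eef_pos: [0.4398, 0.3468, 0.0889]
ee_rot: [-3.141, -0.0, -0.148]
force: [-0.4, -0.1, 0.0]
width: 0.0368
gripper_force: 12.0
```

```bash
python3 -m handwheel '[{"delta_pos":[0,0,-0.08],"dr":[0,0,0]},{"delta_pos":[0,0,-0.04],"dr":[0,0,0]},{"delta_pos":[0,0,0],"dr":[0,0,0]}]'
python3 -m handwheel '[{"delta_pos":[0,0,-0.03],"dr":[0,0,0]},{"delta_pos":[0,0,0],"dr":[0,0,0]}]'
python3 -m handwheel '[{"delta_pos":[0,0,-0.02],"dr":[0,0,0]},{"delta_pos":[0,0,0],"dr":[0,0,0]}]'
```

```text
t: 49.7
eef_pos: [0.4397, 0.3467, 0.0849]
ee_rot: [3.141, 0.0, -0.148]
force: [-0.6, 0.0, -1.3]
width: 0.0364
gripper_force: 12.0
t: 49.9
eef_pos: [0.44, 0.3469, 0.0845]
ee_rot: [-3.141, -0.0, -0.148]
force: [-0.8, 0.2, 3.4]
width: 0.0367
gripper_force: 12.0
t: 50.1
eef_pos: [0.4402, 0.3472, 0.0844]
ee_rot: [-3.141, -0.001, -0.148]
force: [-1.2, -0.9, 7.7]
width: 0.0362
gripper_force: 12.0
```

Contact. I'll release, rise and check.

```bash
python3 -m handwheel '[{"delta_pos":[0,0,0],"dr":[0,0,0]},{"delta_pos":[0,0,0],"dr":[0,0,0]},{"delta_pos":[0,0,0],"dr":[0,0,0]},{"delta_pos":[0,0,0],"dr":[0,0,0]},{"delta_pos":[0,0,0.3],"dr":[0,0,0]},{"delta_pos":[0,0,0.6],"dr":[0,0,0]},{"delta_pos":[0,0,0.8],"dr":[0,0,0]},{"delta_pos":[0,0,0.8],"dr":[0,0,0]},{"delta_pos":[0,0,0.8],"dr":[0,0,0]},{"delta_pos":[0,0,0.8],"dr":[0,0,0]}]' -0.36
python3 -m handwheel '[{"delta_pos":[0,0,0.8],"dr":[0,0,0]},{"delta_pos":[0,0,0.6],"dr":[0,0,0]},{"delta_pos":[0.2,-0.6,0.3],"dr":[0,0,0]},{"delta_pos":[0.3,-0.9,0],"dr":[0,0,0]},{"delta_pos":[0.3,-0.9,0],"dr":[0,0,0]},{"delta_pos":[0.3,-0.9,0],"dr":[0,0,0]},{"delta_pos":[0.3,-0.9,0],"dr":[0,0,0]},{"delta_pos":[0.3,-0.6,0],"dr":[0,0,0]},{"delta_pos":[0,0,0],"dr":[0,0,0]},{"delta_pos":[0,0,0],"dr":[0,0,0]}]'
python3 - <<'E'
from h import *
snap('side','s9.png')
E
```

```text
t: 51.1
eef_pos: [0.4397, 0.3467, 0.2083]
ee_rot: [-3.141, -0.0, -0.148]
force: [0.6, 0.8, -0.5]
width: 0.0598
gripper_force: 0.0
t: 52.1
eef_pos: [0.4908, 0.202, 0.2577]
ee_rot: [-3.142, 0.0, -0.15]
force: [-0.2, -0.4, -0.2]
width: 0.0599
gripper_force: 0.0
```

View pics/s9.png

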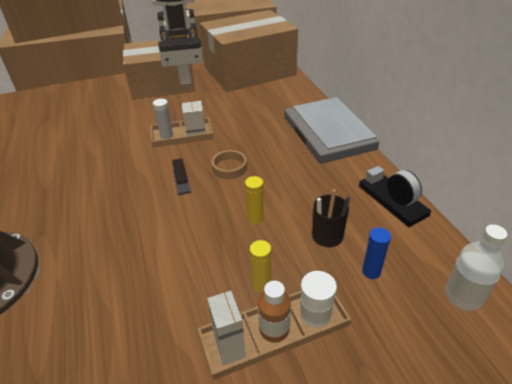

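Every item stands upright in its own cell: slim box (227,328), bottle (274,312) and tub (318,300) in tray3, tube (162,118) and squat box (194,118) in tray2. The tape roll, pen pot, stapler and look-alikes appear where they were.

```bash
python3 -c "from station import job_done; print(job_done())"
```

```text
the job is handed in; nothing more can be done
None
```

Both kits are packed and handed in: slim box, bottle (middle) and tub in the three-cell tray, tube and squat box in the two-cell tray, all upright; the last picture showed nothing else moved.

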